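Set the length stop and butt the batten against it

ROBOT

A 7-joint arm with a two-finger parallel gripper is mounted at the origin on a cart in front of the work surface, level with it; the furniture and walls round the work are solid. World frame = base frame: x ahead of the robot, y to its left, z up, the work surface at z = 0. Lengths are in m, angles in degrees, forces in N, time in s.
With the tool pointing down it reaches from about 0.425 to 0.875 m from the base axis. Payload 4.7 kg.
Tool frame: the origin (TCP) lies between the finger pads; the fingertips stand env.tip_reach ahead of it and the grasp point (between the pads) lies 2 mm behind it (env.tip_reach is the distance from the TCP to the fingertips, in m); z points along the fingers, y is the line along which they close (so a half turn about z gives the same grasp; the last joint's range is limited). The gripper opens to 87 mm and grips with 3 to 60 N. Pads are 19 mm wide; open, the fingers measure 117 mm over their backs; the gripper's body (75 mm by 190 mm) begins 51 mm behind the grasp point.
Start: joints at [-75.338, 18.392, -4.016, 83.108, 1.295, 78.541, -3.26], TCP at [0.156, 0.631, 0.24] pointing down, gripper open.
Joint ranges: [-163.93, 163.93], [-17.29, 119.83], [-79.2, 71.16], [3.27, 140.29], [-89.18, 269.18], [5.43, 117.66], [-154.24, 154.24]. Speed limits (degrees/s): [147.25, 147.25, 180, 180, 180, 180, 180].

INTERFACE

Orientations are given as [roll, pitch, yaw] about the fixed x, y, z axes, in that order (R = Rz(yaw) Ry(pitch) Rx(roll)).
In Python, from cell import env, order, read_camera gives the robot as it stands (env), with the cameras as plain functions and the job (order).
- The arm moves only by the shell command python3 steer.py 'ROWS' [FORCE]. ROWS is one flat JSON list of numbers that holds 1 to 8 rows one after another, with no inner brackets; each row has 5 numbers: dx, dy, dz in m, then a turn about the tool's z in degrees, then the finger opening in m; each row is the pose to reach, as a shift and turn from the pose commanded when the command began, along the tool's axes at that moment; what a row does not reach only later rows make up. A row lasts 1/12 s, in which the tool goes at most 0.0417 m and 7.16 degrees, less where a joint would pass 70% of its speed; a pose out of reach is approached as far as the arm can. The fingers move at their own pace and stop on an object; FORCE is the grip in N (left out, the last holds). Time passes only in rows, so rows that do not move let the fingers close. It prints the time, the measured TCP pose, the force, the opening and the grip force at its end. Input that does not fit is refused with a message, and nothing moves.
- env.get_obs(): the state, without advancing time (a new reading comes with each control period).
- read_camera(name): name is "scene" or "top"; returns a dict with "color" (480x640x3 uint8, blue, green, red), "fx", "fy", "cx", "cy" (pixels), "world_from_camera" (4x4, takes a point from camera to world coordinates). Camera axes: x right, y down, z forward; pixel columns grow to the right and rows downward; lengths in m; the calibration is good to about 2 mm. A picture is of the moment at which its call begins. There is no depth.
- order.sign_off(): hands the job in; it is judged then, once.
The state is a dict: "time_s": time; "qpos": joint angles; "joint_velocities": joint speeds; "effort": joint torques, N m; "tool_pos": TCP position; "tool_rot": TCP orientation; "force": force on the tool from outside, world axes, zero at the start; "wrist_torque": the same for the moment, N m; "grip_width": finger opening in m; "grasp_force": force on a finger pad.
Only numpy, scipy, OpenCV 4.12 (cv2) and the standard library are available. Lean on these libraries where they do the work, as an engineer would, in place of code of your own. Each camera call takes 0.05 s, during which the arm holds its last target. There are 200 camera calls.

TASK

Push the dark steel stop along its rail, from its left end towards the right, until its spring pin drops into the hidden detent, and leave it seated there. Then push the wooden batten along the lane to the left until its end butts against the stop, without pushing the stop out of the detent. Push gently with the fingertips only: pinch or lift nothing, and leave the other things on the desk alone.

Things in the scene. Friction and masses are not known exactly. Their poses are not given: they have to be found in the camera images.
- gauge: Fixed length gauge. Plywood base 105 (x) x 280 (y) x 10 mm; aluminium rail along y, x = 8 to 52 mm, top 30 mm above the desk; its front side is the fence of the lane: floor 10 mm above the desk, x = -36 to 8 mm, with a front lip 5 mm high. Origin: underside, midway along the length; z up, x across the rail away from the robot, y along it to the left.
- stop: Dark steel stop captive on the rail: saddle 48 (x) x 36 (y) mm, 31 to 55 mm above the desk; at its right end an arm 12 mm thick hangs into the lane, 15 to 49 mm above the desk. Origin: rail's centre line, at rail top, mid saddle; axes as the gauge. Starts 65 to 85 mm left of the gauge's middle and slides right, with 2 N friction, up to 25 mm right of the middle.
- push_face (a point): Middle of the stop's left end face, 44 mm above the desk: push it to -y (axes as the gauge). At the detent the resistance vanishes, the stop pulling itself in over the last 8 mm; then a dished pocket holds it: about 5 N in the first 3 mm off its middle, 10 to 15 N to leave it, 7 to 8 mm off. Let go in the pocket, it slides back to within 1 mm of its middle.
- stop_face (a point): Middle of the right face of the stop's arm, over the lane, 30 mm above the desk: what the batten butts against. Axes as the gauge; the face looks to -y.
- pin (a joint): Spring pin, a steel cap 12 mm across on the saddle's middle. 0 m: up, cap 12 mm above the saddle; about 0.0055 m: dropped into the detent, cap 6 to 7 mm above it. It drops by its own spring and needs no pressing. The one detent is hidden in the rail; it lies where the stop's origin is 35 to 0 mm left of the gauge's middle.
- batten: Loose light wooden batten 40 (x) x 60 (y) x 24 (z) mm, 80 to 170 g, lying in the lane to the right of the stop, 2 mm clear of fence and lip. Origin: centre of its underside; its y axis lies along the lane, to the left.
- batten_end (a point): Middle of the batten's left end face, the one that must butt against the stop, 12 mm above the lane's floor.
- batten_back (a point): Middle of the batten's right end face, 12 mm above the lane's floor: where the batten is pushed, towards +y of the gauge. The base goes on 20 to 30 mm beyond it.
- marker: White marker 135 mm long, 17 mm thick, lying behind the rail; origin at its underside. A bystander.
- wax_tin: Round tin 63 mm across and 34 mm high behind the left part of the gauge; origin at its underside. A bystander.

How it is judged (in metres and radians):
On the way, in this order (a step that is already met when the one before it is completed fails the run):
1. the stop's pin has dropped into the detent, the batten not yet near the stop (value of joint pin above 0.0035 m and y of batten_end in the frame of stop_face below -0.02 m), for 0.3 s.
2. the batten butts against the stop, which is still in the detent (value of joint pin above 0.0035 m and y of batten_end in the frame of stop_face above -0.002 m), for 0.2 s.
At the end, for the whole second after the job is handed in: The stop rests in the detent (pin dropped by more than 3.5 mm), the batten lies flat in the lane with its end within 2 mm of the stop's face, and both are at rest (all of step 2 and y of batten_end in the frame of stop_face below 0.003 m and z of batten in the frame of gauge below 0.013 m and angle between the y axis of batten and the y axis of gauge, either way round below 0.12 rad and linear speed of each of batten, stop below 0.01 m/s); the robot touches nothing.
It fails at once if the batten is lifted or tipped in the lane (z of batten in the frame of gauge above 0.018 m or angle between batten's own z axis and vertical above 0.2 rad).
It fails at once if the batten is squeezed or pushed with more than 30 N (contact force between the fingers and batten above 30 N).
It fails at once if the stop is squeezed or pushed with more than 30 N (contact force between the fingers and stop above 30 N).
It fails at once if a bystander near the gauge is moved by more than 15 mm (distance of any of marker, wax_tin from where it was at the start of the episode above 0.015 m).
It also fails if it takes over 58 s, if anything falls off the work surface, if the arm or the gripper's body presses on something with over 40 N, if the wrist force passes 120 N, or if a joint passes its speed limit or range.

## Working session

There is one attempt and no reset: what is moved stays moved. The work goes in short steps, Python scripts to look and compute and a shell command to move; the robot and the scene stay as the last step left them, time stands still between calls to the robot, and variables do not carry over. Pictures are saved under pics/ and viewed, at most 10 in all, crops included, and the job is handed in when it is done.

```bash
ls; mkdir -p pics; python3 - <<'E'
from cell import env, order, read_camera
import cv2
o=env.get_obs();print(o['time_s'],o['tool_pos'],o['tool_rot'],o['grip_width'],env.tip_reach)
for n in('top','scene'):
    c=read_camera(n);cv2.imwrite(f'pics/{n}0.png',c['color']);print(c['fx'],c['cx'],c['cy'],c['world_from_camera'])
E
```

```text
cell.py
pics
steer.py
0.0 [0.15557273 0.63057552 0.23846991] [-1.79892384e+02  4.02428699e-03  1.66144007e+02] 0.08717665819438225 0.017
569.8689771189449 323.85720064471775 229.48473599010092 [[-0.01479128 -0.99257643  0.12071973  0.46906767]
 [-0.99958107  0.01167462 -0.02648391 -0.18031072]
 [ 0.02487795 -0.12106088 -0.99233329  0.90263538]
 [ 0.          0.          0.          1.        ]]
496.5674605663404 304.99084911007503 239.84310473108133 [[ 0.65838746 -0.45330646  0.60086538  0.04830999]
 [-0.75258671 -0.3839569   0.5349676  -0.64188603]
 [-0.01179786 -0.80441926 -0.59394483  0.58645673]
 [ 0.          0.          0.          1.        ]]
```

View pics/top0.png

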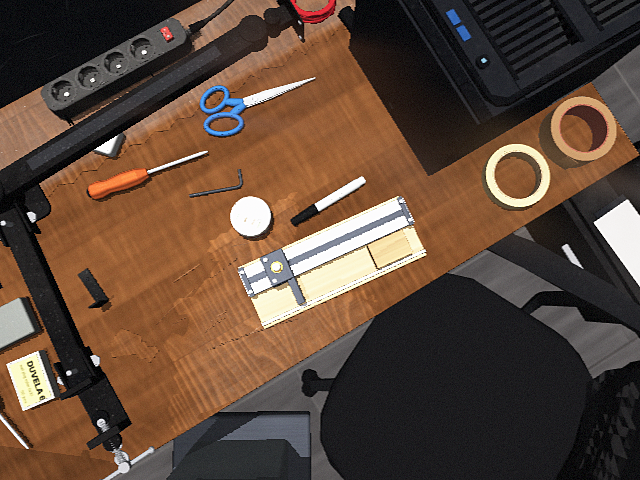

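View pics/scene0.png

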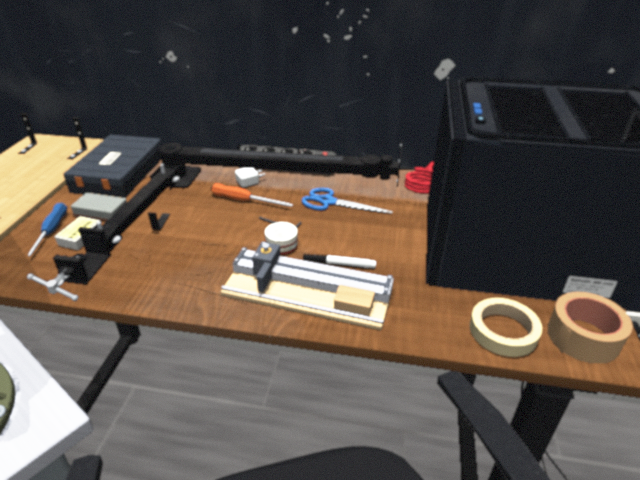

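The top view shows the gauge running from (240,270)-(265,325) to (405,200)-(425,255), with the stop's cap near (277,267) and the batten near (390,250). A black boom with its elbow near (20,190) stands between the tool and the gauge. I'll zoom in and triangulate.

```bash
cat > h.py <<'E'
import numpy as np, cv2
from cell import env, order, read_camera
def ray(c,u,v):
    T=c['world_from_camera'];d=T[:3,:3]@np.array([(u-c['cx'])/c['fx'],(v-c['cy'])/c['fy'],1]);return T[:3,3],d/np.linalg.norm(d)
def plane(c,u,v,z):
    p,d=ray(c,u,v);return p+d*(z-p[2])/d[2]
def tri(c1,a,c2,b):
    p,d=ray(c1,*a);q,e=ray(c2,*b)
    s=np.linalg.lstsq(np.c_[d,-e],q-p,rcond=None)[0]
    A=p+s[0]*d;B=q+s[1]*e;return (A+B)/2,np.linalg.norm(A-B)
def crop(c,x,y,w,h,k,f):
    cv2.imwrite(f,cv2.resize(c['color'][y:y+h,x:x+w],None,fx=k,fy=k,interpolation=cv2.INTER_CUBIC))
E
python3 - <<'E'
from h import *
t=read_camera('top');s=read_camera('scene')
crop(t,230,190,200,140,4,'pics/t1.png');crop(s,215,225,190,105,4,'pics/s1.png')
for a,b in(((20,190),(175,155)),((115,440),(60,285)),((300,15),(395,165)),((85,372),(97,237)),((30,212),(117,220))):print(tri(t,a,s,b))
E
```

```text
(array([0.62411903, 0.24566011, 0.07674929]), np.float64(0.021831710415352555))
(array([0.25812599, 0.1178544 , 0.0060576 ]), np.float64(0.010838403604052483))
(array([ 0.88884115, -0.16463761,  0.08609466]), np.float64(0.0171302222105738))
(array([0.36162828, 0.1557761 , 0.0353371 ]), np.float64(0.013260927130807777))
(array([ 0.56363213,  0.34301145, -0.09793555]), np.float64(0.14567702219787598))
```

View pics/t1.png

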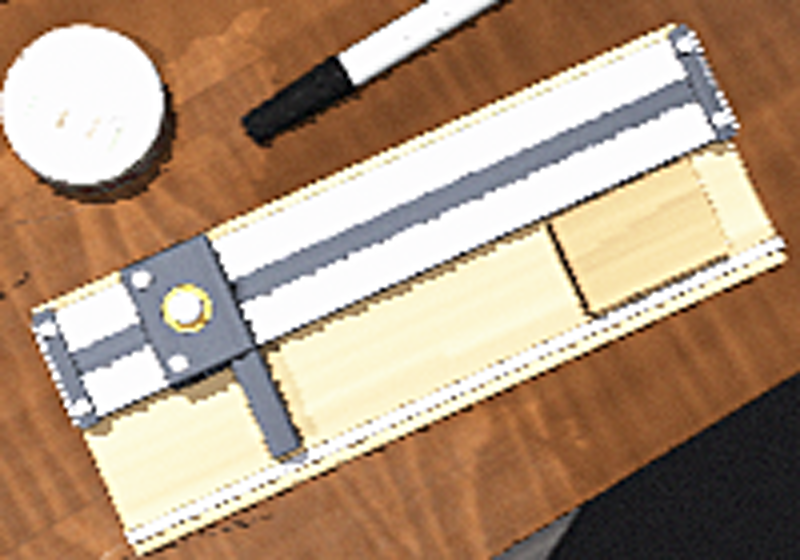

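View pics/s1.png

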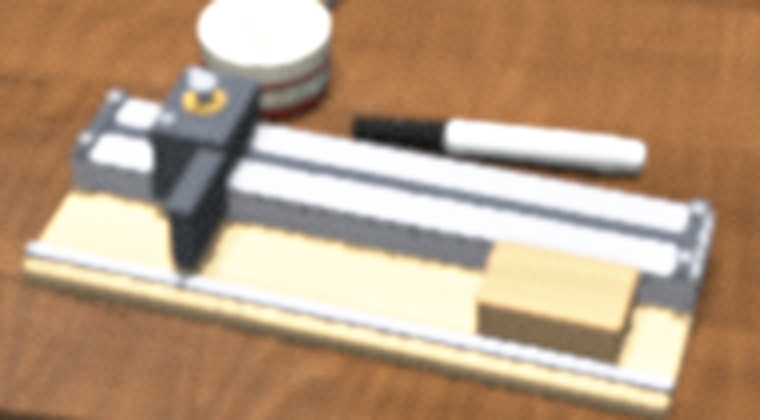

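The top crop (4x, origin 230,190) shows the base front corners at crop (140,552) and (785,260). The rail corners are at (35,315), (85,428), (680,28) and (735,138). The saddle top corners are at (122,272), (205,235), (255,350) and (172,388), and the batten's top left end runs from (548,222) to (590,318). The scene crop agrees, and the tool's path above about 0.12 m clears the boom.

```bash
cat > geo.py <<'E'
from h import *
t=read_camera('top')
P=lambda u,v,z:plane(t,230+u/4,190+v/4,z)[:2]
# gauge-frame xy vs world
obs=[((-.0525,.14),P(140,552,.012)),((-.0525,-.14),P(785,262,.012)),((.052,.14),P(38,313,.03)),((.052,-.14),P(682,28,.03)),((.008,.14),P(85,426,.03)),((.008,-.14),P(735,138,.03))]
A=np.array([a for a,_ in obs]);B=np.array([b for _,b in obs])
ca,cb=A.mean(0),B.mean(0)
U,_,Vt=np.linalg.svd((A-ca).T@(B-cb));R=(U@Vt).T
o=cb-R@ca
if __name__=='__main__':
    print('origin',o,'yaw',np.degrees(np.arctan2(R[1,0],R[0,0])),'res mm',((A@R.T+o-B)*1e3).round(1).tolist())
    G=lambda w:((w-o)@R*1e3).round(1)
    for n,q in dict(saddle=[(122,272,.055),(205,235,.055),(255,350,.055),(172,388,.055)],arm=[(300,455,.049),(272,460,.049)],bat=[(548,222,.034),(590,318,.034),(690,157,.034),(730,257,.034)],cap=[(188,307,.067)]).items():print(n,[G(P(*p)).tolist() for p in q])
    W=lambda x,y:(R@np.array([x,y])+o).round(4)
    print('left of stop x=.03,y=.12',W(.03,.12),'batten back',W(-.014,-.13))
E
python3 geo.py
```

```text
origin [ 0.52397862 -0.21913607] yaw 23.19894717194476 res mm [[-5.2, 0.1], [-3.4, -3.9], [-0.6, 4.1], [2.1, -3.4], [2.0, 4.6], [5.1, -1.5]]
saddle [[49.8, 99.4], [50.0, 65.8], [3.3, 65.9], [2.9, 99.5]]
arm [[-38.8, 66.3], [-36.3, 76.6]]
bat [[3.4, -56.1], [-36.5, -55.4], [4.1, -116.7], [-37.2, -114.4]]
cap [[27.1, 81.9]]
left of stop x=.03,y=.12 [ 0.5043 -0.097 ] batten back [ 0.5623 -0.3441]
```

```bash
python3 steer.py '[-0.04, -0.007, 0, 7, 0, -0.08, -0.014, 0, 14, 0, -0.12, -0.021, 0, 21, 0, -0.16, -0.028, 0, 28, 0, -0.2, -0.036, 0, 35, 0, -0.24, -0.043, 0, 42, 0, -0.28, -0.05, 0, 49, 0, -0.317, -0.057, 0, 56, 0]'
cat > go.py <<'E'
import sys
from geo import *
from scipy.spatial.transform import Rotation as Ro
# target: measured gauge x,y mm, TCP z m
x,y,z=map(float,sys.argv[1:4]);ob=env.get_obs()
w=R@np.array([x,y])/1e3+o
T=Ro.from_euler('xyz',ob['tool_rot'],degrees=True).as_matrix()
p=np.array(ob['tool_pos'])
print('t',ob['time_s'],'tcp gauge',((p[:2]-o)@R*1e3).round(1),p[2].round(4),'rot',np.round(ob['tool_rot'],1),'force gauge',(np.array(ob['force'])[:2]@R).round(2),'tooldelta',(T.T@(np.r_[w,z]-p)).round(4),'turn',round((ob['tool_rot'][2]-23.2+180)%360-180,1))
E
python3 go.py 26.5 125 0.2
```

```text
time_s: 0.92
tool_pos: [0.452, 0.4983, 0.2396]
tool_rot: [180.0, 0.0, 109.8]
force: [0.3, 0.3, 0.5]
grip_width: 0.0418
grasp_force: 0.0
t 0.9667 tcp gauge [222.5 678. ] 0.2395 rot [179.7   0.4 108.8] force gauge [ 4.75 -6.6 ] tooldelta [-0.5662 -0.1531  0.0423] turn 85.6
```

```bash
python3 steer.py '[-0.04, -0.011, 0, 7, 0, -0.08, -0.022, 0, 14, 0, -0.12, -0.033, 0, 21, 0, -0.16, -0.043, 0, 28, 0, -0.2, -0.054, 0, 35, 0, -0.24, -0.065, 0, 42, 0, -0.28, -0.076, 0, 49, 0, -0.31, -0.084, 0, 55, 0]'; python3 go.py 26.5 125 0.2
```

```text
time_s: 1.63
tool_pos: [0.4777, 0.176, 0.2397]
tool_rot: [180.0, 0.0, 54.7]
force: [1.3, -0.7, 0.1]
grip_width: 0.0007
grasp_force: 0.0
t 1.6833 tcp gauge [111.7 374.7] 0.24 rot [1.799e+02 1.000e-01 5.400e+01] force gauge [-2.23 -5.45] tooldelta [-0.201   0.1708  0.0408] turn 30.8
```

```bash
python3 steer.py '[-0.028, 0.024, 0.005, 4, 0, -0.056, 0.048, 0.01, 8, 0, -0.085, 0.072, 0.015, 13, 0, -0.113, 0.096, 0.02, 18, 0, -0.141, 0.12, 0.028, 22, 0, -0.17, 0.145, 0.035, 27, 0, -0.201, 0.171, 0.04, 31, 0, -0.201, 0.171, 0.04, 31, 0]'; python3 go.py 26.5 125 0.057
```

```text
time_s: 2.35
tool_pos: [0.5022, -0.0918, 0.1992]
tool_rot: [179.8, 0.1, 23.4]
force: [-1.1, -0.6, 0.7]
grip_width: 0.0004
grasp_force: 0.0
t 2.4 tcp gauge [ 32.1 129.4] 0.1994 rot [1.799e+02 1.000e-01 2.370e+01] force gauge [0.01 0.3 ] tooldelta [-0.0055  0.0042  0.1424] turn 0.5
```

```bash
python3 steer.py '[-0.004, 0.003, 0.03, 0, 0, -0.004, 0.003, 0.06, 0, 0, -0.004, 0.003, 0.09, 0, 0, -0.004, 0.003, 0.11, 0, 0, -0.004, 0.003, 0.12, 0, 0, -0.004, 0.003, 0.13, 0, 0, -0.004, 0.003, 0.142, 0, 0, -0.004, 0.003, 0.142, 0, 0]'; python3 go.py 26.5 115 0.057
python3 -c "
from h import *
crop(read_camera('top'),230,190,200,140,4,'pics/t2.png')"
```

```text
time_s: 3.07
tool_pos: [0.5001, -0.0864, 0.0562]
tool_rot: [-180.0, 0.1, 24.2]
force: [-0.2, 0.3, -0.3]
grip_width: 0.0004
grasp_force: 0.0
t 3.1167 tcp gauge [ 30.7 130.9] 0.0572 rot [-180.     0.    24.2] force gauge [-0.4  -0.54] tooldelta [-0.0044  0.0158  0.0002] turn 1.0
```

View pics/t2.png

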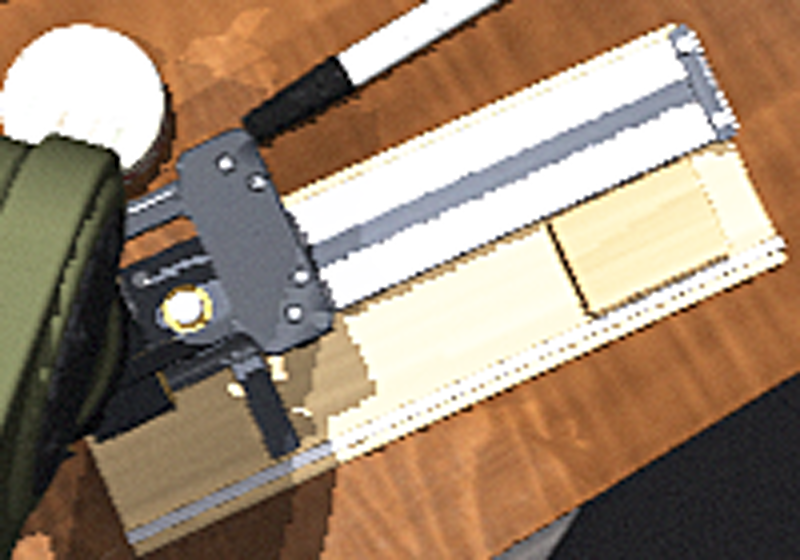

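The picture shows the gripper body over the stop, with the cap still at crop (188,307), so nothing has moved. Next I approach the stop's left face.

```bash
python3 steer.py '[-0.002, 0.003, 0, 1, 0, -0.004, 0.006, 0, 1, 0, -0.004, 0.009, 0, 1, 0, -0.004, 0.012, 0, 1, 0, -0.004, 0.014, 0, 1, 0, -0.004, 0.014, 0, 1, 0]'; python3 go.py 26.5 100 0.057;python3 steer.py '[0, 0.001, 0, 0, 0, 0, 0.002, 0, 0, 0, 0, 0.003, 0, 0, 0, 0, 0.004, 0, 0, 0, 0, 0.005, 0, 0, 0, 0, 0.006, 0, 0, 0]'; python3 go.py 26.5 100 0.057
```

```text
time_s: 3.67
tool_pos: [0.5032, -0.1022, 0.0578]
tool_rot: [180.0, -0.0, 23.1]
force: [0.2, -0.1, 0.4]
grip_width: 0.0007
grasp_force: 0.0
t 3.7167 tcp gauge [ 26.9 116. ] 0.0577 rot [180.   -0.   23.1] force gauge [-0.12 -0.4 ] tooldelta [-0.0004  0.016   0.0007] turn -0.1
time_s: 4.22
tool_pos: [0.5052, -0.1071, 0.0575]
tool_rot: [-180.0, -0.0, 23.1]
force: [-0.1, -0.7, 0.9]
grip_width: 0.0006
grasp_force: 0.0
t 4.2667 tcp gauge [ 26.9 110.1] 0.0576 rot [180.   -0.   23.1] force gauge [ 0.46 -0.43] tooldelta [-0.0004  0.0101  0.0006] turn -0.1
```

```bash
cat > cap.py <<'E'
from geo import *
for n,(x,y,w,h) in dict(top=(260,180,160,110),scene=(240,230,140,80)).items():
    c=read_camera(n);m=cv2.cvtColor(c['color'][y:y+h,x:x+w],cv2.COLOR_BGR2HSV)
    k=cv2.inRange(m,(18,140,90),(32,255,255))
    N,_,st,ce=cv2.connectedComponentsWithStats(k)
    for i in sorted(range(1,N),key=lambda i:-st[i][4])[:2]:
        u,v=ce[i]+[x,y];print(n,st[i][4],round(u,1),round(v,1),((plane(c,u,v,.055)[:2]-o)@R*1e3).round(1))
E
python3 cap.py
python3 steer.py '[0, 0.001, 0, 0, 0, 0, 0.002, 0, 0, 0, 0, 0.003, 0, 0, 0, 0, 0.004, 0, 0, 0, 0, 0.005, 0, 0, 0, 0, 0.006, 0, 0, 0, 0, 0.007, 0, 0, 0, 0, 0.008, 0, 0, 0]'; python3 go.py 26.5 90 0.057;python3 cap.py
```

```text
top 12 280.7 266.5 [26.1 77.1]
top 2 285.0 281.5 [ 3.2 80.1]
time_s: 5.08
tool_pos: [0.5083, -0.1142, 0.0575]
tool_rot: [-180.0, -0.0, 23.2]
force: [-0.5, 3.3, 1.7]
grip_width: 0.0004
grasp_force: 1.7
t 5.1333 tcp gauge [ 27.  102.2] 0.0575 rot [180.   -0.   23.1] force gauge [0.56 2.77] tooldelta [-0.0005  0.0122  0.0005] turn -0.1
top 4 292.5 283.0 [-3.4 70.9]
top 1 290.0 278.0 [ 4.9 71.3]
```

```bash
python3 steer.py '[0, 0.002, 0, 0, 0, 0, 0.004, 0, 0, 0, 0, 0.006, 0, 0, 0, 0, 0.008, 0, 0, 0, 0, 0.010, 0, 0, 0, 0, 0.012, 0, 0, 0, 0, 0.014, 0, 0, 0, 0, 0.016, 0, 0, 0]'; python3 go.py 26.5 90 0.057;python3 steer.py '[0, 0.002, 0, 0, 0, 0, 0.004, 0, 0, 0, 0, 0.006, 0, 0, 0, 0, 0.008, 0, 0, 0, 0, 0.010, 0, 0, 0, 0, 0.012, 0, 0, 0, 0, 0.014, 0, 0, 0, 0, 0.015, 0, 0, 0]'; python3 go.py 26.5 90 0.057;
python3 -c "
from h import *
crop(read_camera('scene'),215,225,190,105,4,'pics/s2.png')"
```

```text
time_s: 5.95
tool_pos: [0.5148, -0.1291, 0.0575]
tool_rot: [-180.0, -0.0, 23.2]
force: [-0.8, 4.7, 1.8]
grip_width: 0.0006
grasp_force: 2.4
t 6.0 tcp gauge [27.  85.7] 0.0576 rot [180.   -0.   23.1] force gauge [2.03 2.74] tooldelta [-0.0005 -0.0043  0.0006] turn -0.1
time_s: 6.67
tool_pos: [0.5209, -0.1432, 0.0576]
tool_rot: [180.0, -0.0, 23.1]
force: [1.4, 3.7, -0.7]
grip_width: 0.0005
grasp_force: 1.8
t 6.7167 tcp gauge [27.  70.6] 0.0576 rot [179.9  -0.   23.1] force gauge [1.72 2.66] tooldelta [-0.0005 -0.0194  0.0006] turn -0.1
```

View pics/s2.png

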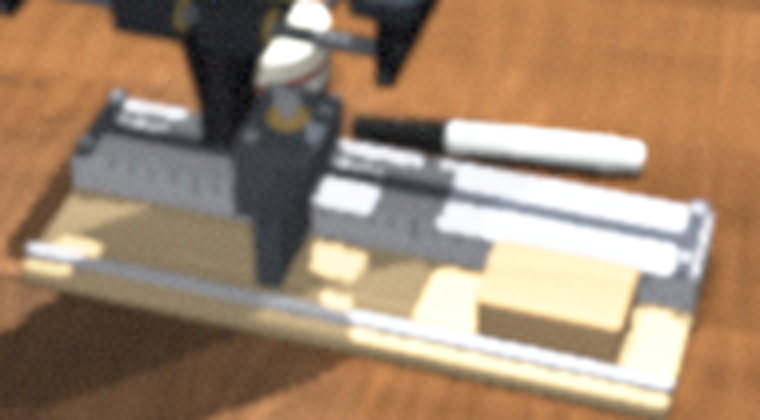

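The scene crop shows the fingers against the stop's left face. The cap ring is at crop (288,115), and the pin is still up.

```bash
python3 -c "
from geo import *
c=read_camera('scene')
for u,v in((266.25,250),(287,253.75)):print(((plane(c,u,v,.055)[:2]-o)@R*1e3).round(1))"
python3 steer.py '[0, 0.001, 0, 0, 0, 0, 0.002, 0, 0, 0, 0, 0.003, 0, 0, 0, 0, 0.004, 0, 0, 0, 0, 0.005, 0, 0, 0, 0, 0.006, 0, 0, 0, 0, 0.007, 0, 0, 0, 0, 0.008, 0, 0, 0]'; python3 go.py 26.5 90 0.057
```

```text
[30.5 82.8]
[31.1 44.3]
time_s: 7.53
tool_pos: [0.5236, -0.1504, 0.0576]
tool_rot: [-180.0, 0.0, 23.1]
force: [-1.4, 2.8, 2.6]
grip_width: 0.0008
grasp_force: 1.6
t 7.5833 tcp gauge [26.7 63. ] 0.0576 rot [180.   -0.   23.1] force gauge [-0.4   1.33] tooldelta [-0.0002 -0.027   0.0006] turn -0.1
```

```bash
python3 steer.py '[0, 0.001, 0, 0, 0, 0, 0.002, 0, 0, 0, 0, 0.003, 0, 0, 0, 0, 0.004, 0, 0, 0, 0, 0.004, 0, 0, 0]' | egrep 'pos|force'; python3 go.py 26.5 90 0.057
```

```text
tool_pos: [0.5255, -0.1551, 0.0576]
force: [0.6, -0.1, 0.0]
grasp_force: 0.0
t 8.05 tcp gauge [26.6 58.5] 0.0576 rot [179.9  -0.   23.1] force gauge [-0.28  0.73] tooldelta [-0.0001 -0.0315  0.0005] turn -0.1
```

```bash
python3 steer.py '[0, 0.001, 0, 0, 0, 0, 0.002, 0, 0, 0, 0, 0.003, 0, 0, 0, 0, 0.004, 0, 0, 0, 0, 0.004, 0, 0, 0]' | egrep 'pos|force'; python3 go.py 26.5 90 0.057
```

```text
tool_pos: [0.5269, -0.158, 0.0576]
force: [0.7, 0.6, -1.0]
grasp_force: 0.0
t 8.5167 tcp gauge [26.8 55.3] 0.0576 rot [180.   -0.   23.1] force gauge [-0.91 -0.46] tooldelta [-0.0003 -0.0347  0.0006] turn -0.1
```

```bash
python3 steer.py '[0, -0.005, 0, 0, 0, 0, -0.01, 0, 0, 0, 0, -0.015, 0, 0, 0, 0, -0.02, -0.02, 0, 0, 0, -0.03, -0.05, 0, 0, 0, -0.03, -0.08, 0, 0, 0, -0.03, -0.11, 0, 0, 0, -0.03, -0.143, 0, 0]' | egrep 'pos|force'; python3 -c "
from h import *
crop(read_camera('scene'),215,225,190,105,4,'pics/s3.png')"
```

```text
tool_pos: [0.5141, -0.1291, 0.2014]
force: [0.3, 0.4, -0.3]
grasp_force: 0.0
```

View pics/s3.png

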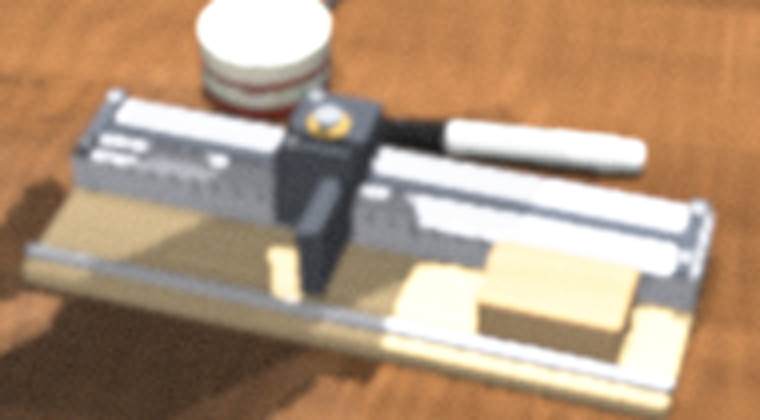

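The picture shows the cap sunk close to its ring at crop (328,118), and the stop stands clear of the batten. The pin is down. Now I move over to the right of the batten.

```bash
python3 -c "
from geo import *
c=read_camera('scene');print(((plane(c,296.75,256.25,.055)[:2]-o)@R*1e3).round(1))"; python3 go.py -16.5 -143 0.2
```

```text
[29.5 25.9]
t 9.3833 tcp gauge [27.4 85.8] 0.2013 rot [-1.80e+02 -1.00e-01  2.32e+01] force gauge [-0.17  0.16] tooldelta [-0.0439  0.2288  0.0012] turn -0.0
```

```bash
python3 steer.py '[-0.007, 0.035, 0, 0, 0, -0.014, 0.07, 0, 0, 0, -0.021, 0.105, 0, 0, 0, -0.028, 0.14, 0, 0, 0, -0.035, 0.175, 0, 0, 0, -0.042, 0.205, 0, 0, 0, -0.044, 0.229, 0, 0, 0, -0.044, 0.229, 0, 0, 0]' | egrep 'pos|force'; python3 go.py -16.5 -143 0.036
```

```text
tool_pos: [0.5624, -0.3633, 0.198]
force: [-1.6, -0.3, -0.9]
grasp_force: 0.0
t 10.1 tcp gauge [ -20.2 -145.1] 0.198 rot [-179.9    0.3   22.9] force gauge [-0.3   1.08] tooldelta [ 0.0044 -0.002   0.162 ] turn -0.3
```

```bash
python3 steer.py '[0, 0, 0.03, 0, 0, 0, 0, 0.06, 0, 0, 0, 0, 0.09, 0, 0, 0, 0, 0.11, 0, 0, 0, 0, 0.13, 0, 0, 0, 0, 0.14, 0, 0, 0, 0, 0.14, 0, 0]' | egrep 'pos|force'; python3 go.py -16.5 -143 0.036;  python3 -c "
from h import *
crop(read_camera('scene'),215,225,190,105,4,'pics/s4.png')"
```

```text
tool_pos: [0.563, -0.3548, 0.057]
force: [-0.7, 0.1, 0.2]
grasp_force: 0.0
t 10.7333 tcp gauge [ -17.2 -141.6] 0.0591 rot [-1.798e+02  1.000e-01  2.320e+01] force gauge [-0.18 -0.28] tooldelta [0.0007 0.0015 0.0231] turn 0.0
```

View pics/s4.png

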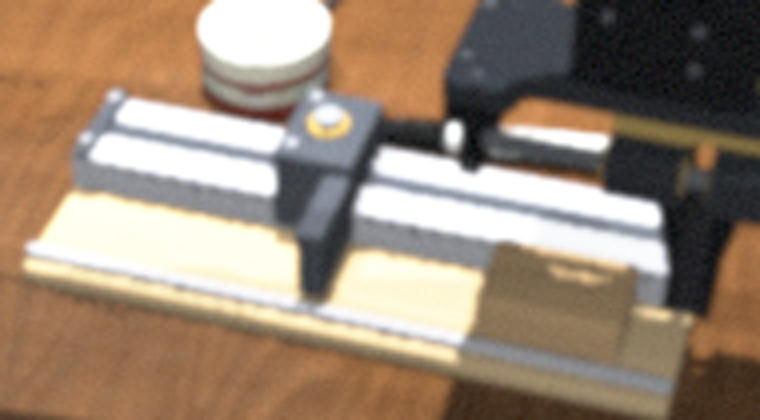

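The scene crop shows the fingers to the right of the batten, at crop (700,300), with the stop unchanged. I'll descend and push the batten left.

```bash
python3 steer.py '[0, 0, 0.01, 0, 0, 0, 0, 0.02, 0, 0, 0, 0, 0.022, 0, 0, 0, -0.004, 0.022, 0, 0, 0, -0.008, 0.022, 0, 0, 0, -0.012, 0.022, 0, 0, 0, -0.015, 0.022, 0, 0, 0, -0.018, 0.022, 0, 0]' | egrep 'pos|force'; python3 go.py -16.5 -75 0.036; python3 steer.py '[0, -0.002, 0, 0, 0, 0, -0.004, 0, 0, 0, 0, -0.006, 0, 0, 0, 0, -0.008, 0, 0, 0, 0, -0.01, 0, 0, 0, 0, -0.012, 0, 0, 0, 0, -0.014, 0, 0, 0, 0, -0.016, 0, 0, 0]' | egrep 'pos|force'; python3 go.py -16.5 -75 0.036
```

```text
tool_pos: [0.5576, -0.341, 0.0389]
force: [-0.4, -0.0, 0.2]
grasp_force: 0.3
t 11.5 tcp gauge [ -17.  -124.8] 0.0389 rot [-180.    -0.    23.2] force gauge [0.25 0.2 ] tooldelta [ 0.0005 -0.0498  0.0029] turn -0.0
tool_pos: [0.5512, -0.3265, 0.0386]
force: [1.6, -1.6, 0.9]
grasp_force: 0.7
t 12.2167 tcp gauge [ -17.2 -108.9] 0.0385 rot [-180.    -0.    23.2] force gauge [-0.14 -1.1 ] tooldelta [ 0.0007 -0.0339  0.0025] turn -0.0
```

```bash
python3 steer.py '[0, -0.002, 0, 0, 0, 0, -0.004, 0, 0, 0, 0, -0.006, 0, 0, 0, 0, -0.008, 0, 0, 0, 0, -0.01, 0, 0, 0, 0, -0.012, 0, 0, 0, 0, -0.014, 0, 0, 0, 0, -0.016, 0, 0, 0]' | egrep 'pos|force'; python3 steer.py '[0, -0.002, 0, 0, 0, 0, -0.004, 0, 0, 0, 0, -0.006, 0, 0, 0, 0, -0.008, 0, 0, 0, 0, -0.01, 0, 0, 0, 0, -0.012, 0, 0, 0, 0, -0.014, 0, 0, 0, 0, -0.016, 0, 0, 0]' | egrep 'pos|force'; python3 go.py -16.5 -75 0.036; python3 -c "
from h import *
crop(read_camera('scene'),215,225,190,105,4,'pics/s5.png')"
```

```text
tool_pos: [0.5448, -0.3116, 0.0385]
force: [-0.7, -1.1, -0.2]
grasp_force: 0.4
tool_pos: [0.5386, -0.297, 0.0385]
force: [-0.1, 0.1, -1.1]
grasp_force: 0.2
t 13.6 tcp gauge [-17.2 -76.9] 0.0385 rot [-180.    -0.    23.2] force gauge [-0.38  0.28] tooldelta [ 0.0007 -0.0019  0.0025] turn -0.0
```

View pics/s5.png

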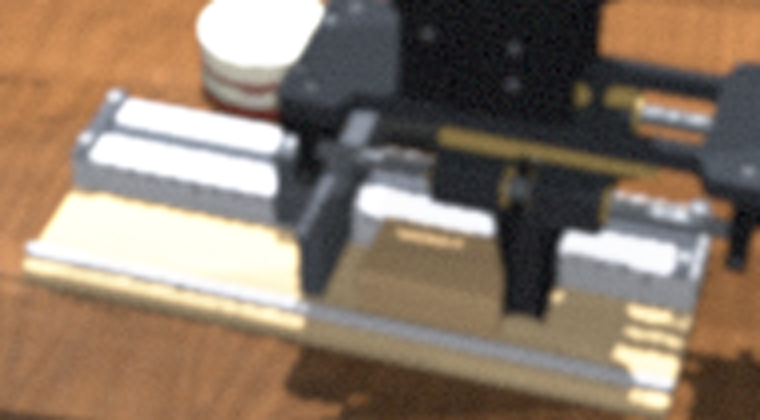

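The batten's left end is at crop (360,275), about 15 mm from the stop, which hasn't moved. I'll slow down from here.

```bash
python3 steer.py '[0, -0.0015, 0, 0, 0, 0, -0.003, 0, 0, 0, 0, -0.0045, 0, 0, 0, 0, -0.006, 0, 0, 0, 0, -0.0075, 0, 0, 0, 0, -0.009, 0, 0, 0, 0, -0.01, 0, 0, 0, 0, -0.01, 0, 0, 0]' | egrep 'pos|force'; python3 go.py -16.5 -60 0.036; python3 steer.py '[0, -0.0005, 0, 0, 0, 0, -0.001, 0, 0, 0, 0, -0.0015, 0, 0, 0, 0, -0.002, 0, 0, 0, 0, -0.002, 0, 0, 0]' | egrep 'force'; python3 go.py -16.5 -60 0.036
```

```text
tool_pos: [0.5347, -0.2878, 0.0386]
force: [0.0, 0.0, 0.5]
grasp_force: 0.2
t 14.3667 tcp gauge [-17.2 -67.3] 0.0386 rot [-180.    -0.    23.2] force gauge [0.51 0.09] tooldelta [ 0.0007 -0.0073  0.0026] turn -0.0
force: [1.1, -1.8, 0.6]
grasp_force: 0.3
t 14.8333 tcp gauge [-17.3 -65.5] 0.0386 rot [-180.    -0.    23.1] force gauge [ 0.09 -0.65] tooldelta [ 0.0008 -0.0055  0.0026] turn -0.1
```

```bash
python3 steer.py '[0, -0.0005, 0, 0, 0, 0, -0.001, 0, 0, 0, 0, -0.0015, 0, 0, 0, 0, -0.002, 0, 0, 0, 0, -0.002, 0, 0, 0, 0, -0.002, 0, 0, 0]' | egrep 'force'; python3 go.py -16.5 -60 0.036; python3 steer.py '[0, -0.0005, 0, 0, 0, 0, -0.001, 0, 0, 0, 0, -0.001, 0, 0, 0, 0, -0.001, 0, 0, 0]' | egrep 'force'; python3 go.py -16.5 -60 0.036
```

```text
force: [-0.3, 0.1, 0.3]
grasp_force: 0.3
t 15.3833 tcp gauge [-17.2 -63.4] 0.0386 rot [-180.    -0.    23.2] force gauge [-0.2 -0.4] tooldelta [ 0.0007 -0.0034  0.0026] turn -0.0
force: [0.8, -0.9, -0.1]
grasp_force: 0.6
t 15.7667 tcp gauge [-17.2 -62.6] 0.0385 rot [180.   -0.   23.1] force gauge [ 0.38 -0.26] tooldelta [ 0.0007 -0.0026  0.0025] turn -0.1
```

```bash
python3 steer.py '[0, -0.0005, 0, 0, 0, 0, -0.001, 0, 0, 0, 0, -0.001, 0, 0, 0, 0, -0.001, 0, 0, 0]' | egrep 'force'; python3 go.py -16.5 -60 0.036
```

```text
force: [2.9, -2.9, -0.4]
grasp_force: 2.0
t 16.15 tcp gauge [-17.2 -62.3] 0.0388 rot [179.9  -0.   23.1] force gauge [ 0.24 -3.64] tooldelta [ 0.0007 -0.0024  0.0028] turn -0.1
```

```bash
python3 steer.py '[0, -0.0005, 0, 0, 0, 0, -0.0005, 0, 0, 0, 0, -0.0005, 0, 0, 0, 0, -0.0005, 0, 0, 0, 0, -0.0005, 0, 0, 0]' | egrep 'force'; python3 go.py -16.5 -60 0.036
```

```text
force: [2.7, -4.4, -0.8]
grasp_force: 2.5
t 16.6167 tcp gauge [-17.2 -62. ] 0.0389 rot [179.9  -0.   23.1] force gauge [ 0.69 -5.46] tooldelta [ 0.0007 -0.002   0.0029] turn -0.1
```

The batten is firmly butted at about 5 N. I'll back off and check.

```bash
python3 steer.py '[0, 0.001, 0, 0, 0, 0, 0.003, 0, 0, 0, 0, 0.008, 0, 0, 0, 0, 0.016, 0, 0, 0, 0, 0.03, 0, 0, 0, 0, 0.05, 0, 0, 0, 0, 0.05, -0.03, 0, 0, 0, 0.05, -0.06, 0, 0]' | egrep 'pos|force'; python3 steer.py '[0, 0, -0.03, 0, 0, 0, 0.02, -0.06, 0, 0, 0, 0.04, -0.09, 0, 0, 0, 0.06, -0.12, 0, 0, 0, 0.08, -0.12, 0, 0, 0, 0.08, -0.12, 0, 0, 0, 0.08, -0.12, 0, 0]' | egrep 'pos|force'; python3 -c "
from h import *
crop(read_camera('top'),230,190,200,140,4,'pics/t6.png')
crop(read_camera('scene'),265,235,100,75,6,'pics/s6.png')
a=cv2.imread('pics/t6.png')[:,150:750];b=cv2.imread('pics/s6.png')[:,100:500]
cv2.imwrite('pics/c6.png',cv2.resize(np.hstack([cv2.resize(a,(480,450)),cv2.resize(b,(320,360)) if 0 else b[:450,:320]]),(800,450)))"
```

```text
tool_pos: [0.5498, -0.3287, 0.0966]
force: [0.4, -0.3, 0.6]
grasp_force: 0.0
tool_pos: [0.5825, -0.4028, 0.2179]
force: [0.2, 0.8, -0.9]
grasp_force: 0.0
```

View pics/c6.png

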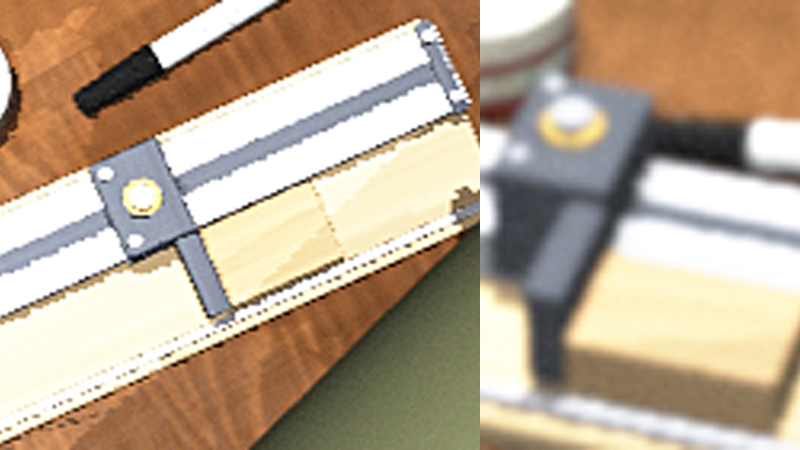

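The batten butts against the stop's arm at (225,260) in the left pane and (565,350) in the right. It lies flat, the pin cap is sunk, and the robot is clear.

```bash
python3 -c "
from cell import env, order, read_camera
print(order.sign_off())"
```

```text
the job is handed in; nothing more can be done
None
```

The job is handed in: in the last pictures the stop's pin was down in the detent, the batten lay flat against the stop, and the robot was clear, but the sign-off call returned no verdict.

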